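Set the iris of the light stage and switch it on

ROBOT

A 6-joint arm with a two-finger parallel gripper is mounted at the origin on a cart in front of the work surface, level with it; the furniture and walls round the work are solid. World frame = base frame: x ahead of the robot, y to its left, z up, the work surface at z = 0. Lengths are in mm, angles in rad, forces in N, time in s.
With the tool pointing down it reaches from about 250 to 725 mm from the base axis. Payload 4 kg.
Tool frame: the origin (TCP) lies between the finger pads; the fingertips stand 8 mm ahead of it and the grasp point (between the pads) lies 11 mm behind it; z points along the fingers, y is the line along which they close (so a half turn about z gives the same grasp; the last joint's range is limited). The gripper opens to 85 mm and grips with 20 to 120 N. Pads are 22 mm wide; open, the fingers measure 114 mm over their backs; the gripper's body (76 mm by 85 mm) begins 54 mm behind the grasp point. The pads swing forward as they close: fully open they stand 13 mm farther back than shut.
Start: joints at [1.133, 0.241, 0.005, 1.335, 0, 1.571], TCP at [211.972, 452.844, 239.306] pointing down, gripper open.
Joint ranges: [-2.72, 2.72], [-1.05, 1.87], [-1.09, 1.28], [-1.99, 2.15], [-1.42, 1.44], [-3.14, 3.14]. Speed limits (rad/s): [2.79, 2.79, 3.14, 3.14, 3.14, 3.14].

INTERFACE

Orientations are given as a unit quaternion [w, x, y, z].
In Python, from station import arm gives the robot as it stands. Calls block until the motion is done:
- arm.move_ptp(position, orientation): joint-space move of the TCP to a pose.
- arm.move_straight(position, velocity=150, rot=None, f_stop=None): straight line of the TCP; rot=None keeps the orientation; velocity is the mean speed in mm/s. With f_stop (N) it stops when the force on the tool has changed by that much, and returns True; else False.
- arm.move_joints(angles): joint-space move.
- arm.move_gripper(opening): finger opening in mm; the grip force is fixed at half the most; returns when the fingers have stopped.
- arm.sleep(seconds).
- arm.inverse_kinematics(position, orientation): joint angles nearest the present ones, or None.
- arm.sense(): the state.
- arm.snapshot(name): name is "scene" or "top" or "wrist"; returns the picture (384x512x3 uint8, red, green, blue); there is no depth.
- arm.camera_info(name): a dict with "mtx" (3x3 intrinsics, pixels), "R" (3x3) and "t" (3): a world point X has camera coordinates R X + t. Camera axes: x right, y down, z forward; pixel columns grow to the right and rows downward; lengths in mm; the calibration is good to about 2 mm. The wrist camera is an equidistant fisheye: a pixel r from the principal point sees the ray r / f radians off the axis. A picture is of the moment at which its call begins: read the wrist's pose just before it. camera_info takes no time and is no camera call; for the wrist camera it gives the pose at the moment of the call.
A pose or a line that the arm cannot do raises arm.Unreachable and nothing moves.
- arm.job_done(): hands the job in; it is judged then, once.
The state is a dict: "time_s": time; "joints": joint angles; "qvel": joint speeds; "joint_efforts": joint torques, N m; "position": TCP position; "tool_rot": TCP orientation; "contact_force": force on the tool from outside, world axes, zero at the start; "ft_torque": the same for the moment, N m; "opening": finger opening in mm; "grip_force": force on a finger pad.
Only numpy, scipy, OpenCV 4.12 (cv2) and the standard library are available. Lean on these libraries where they do the work, as an engineer would, in place of code of your own. Each camera call takes 0.05 s, during which the arm holds its last target. There are 200 camera calls.

TASK

On the round light stage, push the upright knob of the iris lever gently round with a fingertip or the outside of the fingers until the lever lies over the one long mark of the scale, then press the light button on the stage's side foot fully down and let it come up again. Do not press the button before the iris is set. Nothing is to be pinched or lifted: do not shift the stage, do not turn the scale, and leave the things round about where they are.

Things in the scene. Friction and masses are not known exactly. Their poses are not given: they have to be found in the camera images.
- stage: the round light stage, loose, about 1.6 kg: grey foot 156 mm across and 14 mm high, dark barrel 100 mm across, black scale collar, aluminium iris ring round a white window. Origin on its underside on the common vertical axis of scale and iris; z up. Its -x side faces the robot within 0.3 rad; at its -y side a small foot with the light button juts out to 130 mm from the axis
- iris_lever: iris ring and its lever, origin as stage's, -x axis along the lever: a bar 7 mm wide, out to 100 mm from the axis, top 54 mm above the bench, over the scale. Turns about z with dry friction (1 N at the knob), stays where left; stops 1.25 rad clockwise and 1.1 counterclockwise (from above) of the stage's -x. Starts 0.55 to 1.85 rad clockwise of the long mark: push it counterclockwise
- knob (a point): the black round upright knob at the end of the iris lever: 14 mm across, 54 to 99 mm above the bench; this point lies on its centre line, 95 mm from the stage's axis and 80 mm above the bench
- scale_mark (a point): on the long mark, 80 mm from the stage's axis, 45 mm above the bench; -x points outward along it. The scale is a flat black collar, 144 mm across, clamped hard, with short white marks every 10 degrees and one long one: a radial white bar 30 x 3.6 mm running over the rim onto a tab 86 mm from the axis. Iris set: lever and mark have the same bearing from the axis. It stands differently each time
- light_button_top (a point): centre of the top of the light button: a grey round push button 26 mm across in a black housing, on the stage's side foot, pressed straight down; 6 mm travel, spring, about 4 N when fully down. Its top stands about 36 mm above the bench
- light_button (a joint): travel of the light button in m: 0 released, 0.006 fully down
- jar_0: bystander, loose: small glass jar with a grey lid, 44 mm across, 52 mm high, at the stage's +y side; origin at the centre of its underside
- pcb_small: bystander, loose: small circuit board 50x75x16 mm behind the stage; origin at the centre of its underside
- insul_tape: bystander, loose: roll of black tape 58 mm across, 19 mm high, on the left; origin at the centre of its underside
- screwdriver_2: bystander, loose: small screwdriver 151 mm long, 22 mm thick, near the bench's front edge; origin at the centre of its underside
- cell_0: bystander, loose: battery cell 50 mm long, 14 mm thick, to the right of the stage; origin at the centre of its underside

How it is judged (in metres and radians):
On the way, in this order (a step that is already met when the one before it is completed fails the run):
1. the lever lies over the long mark and rests there (angle between the x axis of iris_lever and the x axis of scale_mark, either way round below 0.08 rad and angular speed of iris_lever below 0.1 rad/s), for 0.3 s.
2. the light button is pressed down (value of joint light_button above 0.0045 m), for 0.05 s.
At the end, for the whole second after the job is handed in: The lever points along the long mark to within 0.08 rad (half a scale division) and is at rest, the light button has been pressed (over 4.5 mm) after that and is up again (under 1.5 mm), the stage stands within 15 mm of where it stood and the bystanders within 20 mm (angle between the x axis of iris_lever and the x axis of scale_mark, either way round below 0.08 rad and angular speed of iris_lever below 0.05 rad/s and value of joint light_button below 0.0015 m and linear speed of stage below 0.01 m/s and distance of stage from where it was at the start of the episode below 0.015 m and distance of each of jar_0, pcb_small, insul_tape, screwdriver_2, cell_0 from where it was at the start of the episode below 0.02 m); the robot touches nothing.
It fails at once if the light button is pressed while the iris is not at the long mark (value of joint light_button above 0.003 m and not (angle between the x axis of iris_lever and the x axis of scale_mark, either way round below 0.08 rad)).
It fails at once if the lever is pinched or pushed hard (over 15 N) (contact force between the fingers and iris_lever above 15 N).
It fails at once if the stage is shifted over 15 mm, lifted or tipped (distance of stage from where it was at the start of the episode above 0.015 m or height (world z) of stage above 0.006 m or angle between stage's own z axis and vertical above 0.06 rad).
It fails at once if the scale collar is turned or shifted (distance of scale_mark from where it was at the start of the episode above 0.02 m).
It fails at once if a bystander is shifted or lifted over 20 mm (distance of any of jar_0, pcb_small, insul_tape, screwdriver_2, cell_0 from where it was at the start of the episode above 0.02 m).
It also fails if it takes over 51 s, if anything falls off the work surface, if the arm or the gripper's body presses on something with over 40 N, if the wrist force passes 120 N, or if a joint passes its speed limit or range.

## Working session

There is one attempt and no reset: what is moved stays moved. The work goes in short steps, each a Python script; the robot and the scene stay as the last script left them, time stands still between calls to the robot, and variables do not carry over. Pictures are saved under pics/ and viewed, at most 10 in all, crops included, and the job is handed in when it is done.

```bash
mkdir -p pics; python3 - <<'E'
from station import arm
import cv2
for n in ("top","scene"):
    im=arm.snapshot(n); cv2.imwrite(f"pics/{n}0.png",im[:,:,::-1]); c=arm.camera_info(n); print(n,c)
print(arm.sense())
E
```

```text
top {'mtx': array([[479.51227739,   0.        , 267.10187538],
       [  0.        , 479.51227739, 192.51558304],
       [  0.        ,   0.        ,   1.        ]]), 'R': array([[ 0.01615099, -0.99977222, -0.01395186],
       [-0.98072704, -0.0131229 , -0.19494168],
       [ 0.19471419,  0.01683146, -0.9807156 ]]), 't': array([  -5.47885501,  551.9030426 , 1382.50682116])}
scene {'mtx': array([[390.18462196,   0.        , 257.82880258],
       [  0.        , 390.18462196, 195.39448378],
       [  0.        ,   0.        ,   1.        ]]), 'R': array([[ 0.67748655, -0.73551939, -0.00481755],
       [-0.50251022, -0.45805919, -0.73325661],
       [ 0.53711773,  0.49919236, -0.67993495]]), 't': array([-362.17993064,  331.87820731,  797.58741441])}
{'time_s': 0.1, 'joints': array([ 1.13301733e+00,  2.41332670e-01,  3.86821103e-03,  1.33522728e+00,
       -1.51928352e-05,  1.57078185e+00]), 'qvel': array([-0.00025423, -0.00247355,  0.00443515, -0.00076238,  0.00276498,
       -0.00039584]), 'joint_efforts': array([ 3.52917141e-04, -3.73140335e+01,  2.53010255e+01,  1.08608257e-02,
       -4.12210647e-05,  9.81089642e-06]), 'position': array([211.73239902, 452.34130932, 238.50800052]), 'tool_rot': array([-1.98381735e-04,  2.17138584e-01,  9.76140327e-01, -9.26740408e-04]), 'contact_force': array([-0.52261047, -0.68150131,  0.39697264]), 'ft_torque': array([0.033078  , 0.02093454, 0.01161923]), 'grip_force': 0.0, 'opening': 85.02660629754973}
```

```bash
python3 - <<'E'
import cv2
a=cv2.imread("pics/top0.png"); cv2.imwrite("pics/t1.png",cv2.resize(a,(800,600),interpolation=cv2.INTER_CUBIC))
E
```

```text
(no output)
```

View pics/t1.png

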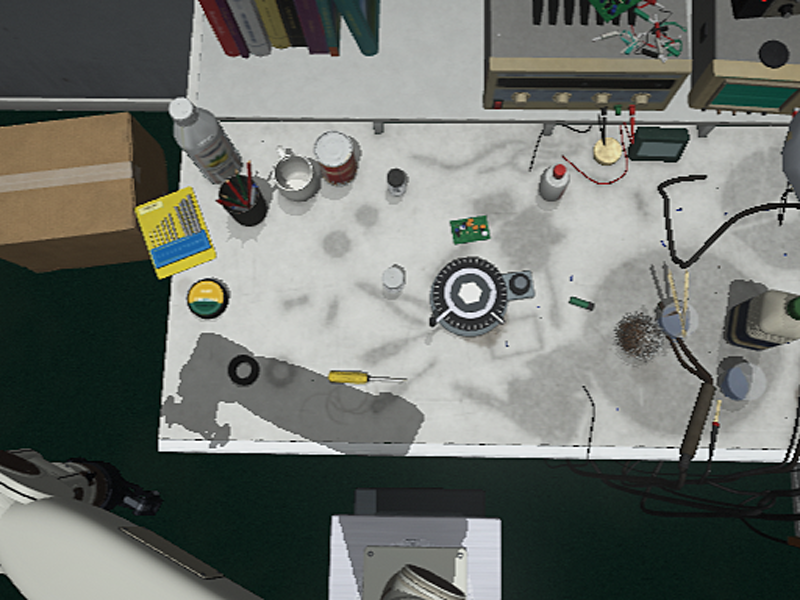

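The top view shows the stage at about (469,293) of the 800 px picture, with the button at (520,284) on its right. The lever knob is at (432,322), front left, and the long mark looks to be at about (503,320). I'll crop in.

```bash
python3 - <<'E'
import cv2
a=cv2.imread("pics/top0.png")[155:225,265:345]; cv2.imwrite("pics/t2.png",cv2.resize(a,None,fx=8,fy=8,interpolation=cv2.INTER_CUBIC))
E
```

```text
(no output)
```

View pics/t2.png

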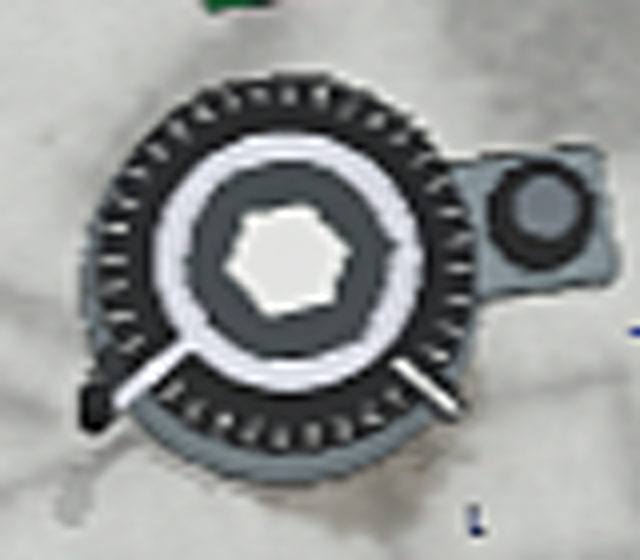

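The crop shows the iris ring centre at (287,260), the lever bar from (190,345) to (118,402) and the long mark from (398,362) to (460,412). The button centre is at (545,208).

```bash
cat >h.py <<'E'
import numpy as np
def world(c,px,z):
    d=c["R"].T@np.linalg.inv(c["mtx"])@[px[0],px[1],1]; o=-c["R"].T@c["t"]
    return o+d*(z-o[2])/d[2]
def bearing(v): return np.arctan2(v[1],v[0])
E
python3 - <<'E'
from station import arm
from h import *
c=arm.camera_info("top")
w=lambda u,v,z:world(c,((u+.5)/8-.5+265,(v+.5)/8-.5+155),z)
C=w(287,260,52);C2=w(288,262,45);b=w(545,208,36)
m1,m2=w(398,362,45),w(460,412,45);l1,l2=w(190,345,54),w(118,402,54)
print(C,C2,b,m1,m2,l1,l2)
for p in (m1,m2,l1,l2): print(bearing(p-C),np.hypot(*(p-C)[:2]))
print(bearing(m2-m1),bearing(l2-l1),bearing(b-C),np.hypot(*(b-C)[:2]))
E
```

```text
[570.421789   -97.18776294  52.        ] [571.13462453 -97.94222943  45.        ] [ 595.32161501 -196.07841716   36.        ] [ 533.32617391 -139.28842757   45.        ] [ 514.61538305 -162.4053621    45.        ] [537.0700542  -60.96318798  54.        ] [515.10098787 -34.31652769  54.        ]
-2.29308038809682 56.111947225113205
-2.2785876416398754 85.83525025516256
2.314927438338733 49.23980143072479
2.292398414800583 83.74475063731389
-2.251241290081524 2.260274101250278 -1.3241322594679834 101.97726622749587
```

```bash
cat >>h.py <<'E'
from station import arm
C=np.array([570.7,-97.5]); MARK=-2.283+2*np.pi
def quat(yaw):  # tool down, tool y at world angle yaw
    p=(yaw+np.pi/2)/2; return np.array([0,np.cos(p),np.sin(p),0])
def pose(th,z=75,R=95):  # tool at bearing th, tool y tangential
    p=C+R*np.array([np.cos(th),np.sin(th)]); return [*p,z],quat(th+np.pi/2-np.pi)
def arc(a,b,v=60,f=8):
    n=int(np.ceil(abs(b-a)/.12))
    for th in np.linspace(a,b,n+1)[1:]:
        p,q=pose(th)
        if arm.move_straight(p,velocity=v,rot=q,f_stop=f):
            print("stop",th,arm.sense()["contact_force"]); return False
    return True
E
python3 - <<'E'
from h import *
import cv2
p,q=pose(1.88,200)
for th in (1.88,3,3.8): print(arm.inverse_kinematics(*pose(th)))
arm.move_gripper(0)
arm.move_ptp(p,q); p[2]=75; print(arm.move_straight(p,velocity=120,f_stop=10))
arc(1.88,MARK-.228-.25)
s=arm.sense();print(s["time_s"],s["position"],s["contact_force"])
cv2.imwrite("pics/w1.png",arm.snapshot("wrist")[:,:,::-1])
a=arm.snapshot("top");cv2.imwrite("pics/t3.png",cv2.resize(a[155:225,265:345,::-1],None,fx=6,fy=6,interpolation=cv2.INTER_CUBIC))
E
```

```text
[-0.01292909  0.44793916 -0.14911279  0.97374438  0.          1.24866356]
[-0.174629    0.34944011 -0.30621551  0.91514071  0.         -0.03303635]
[-0.30428989  0.40965555 -0.21151221  0.94962856  0.         -0.96269724]
False
8.7667 [ 482.43655339 -132.55842512   74.94537075] [-0.19864677  0.10857399  0.91187943]
```

View pics/w1.png

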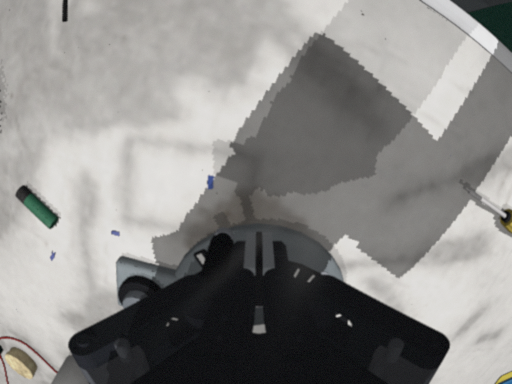

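View pics/t3.png

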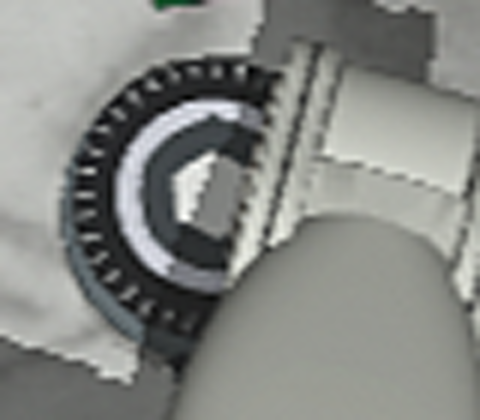

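The wrist picture shows the knob at (222,242), against the finger at (258,250), with the long mark's end just beyond it at (200,258). I'll push most of the rest, back off and look.

```bash
python3 - <<'E'
from h import *
import cv2
e=MARK-.228
arc(e-.25,e-.06,40); arc(e-.06,e-.2,60)
p,q=pose(e-.9,160,170); arm.move_straight(p,velocity=200)
print(arm.sense()["time_s"])
a=arm.snapshot("top");cv2.imwrite("pics/t4.png",cv2.resize(a[155:225,265:345,::-1],None,fx=8,fy=8,interpolation=cv2.INTER_CUBIC))
cv2.imwrite("pics/w2.png",arm.snapshot("wrist")[:,:,::-1])
E
```

```text
11.0
```

View pics/t4.png

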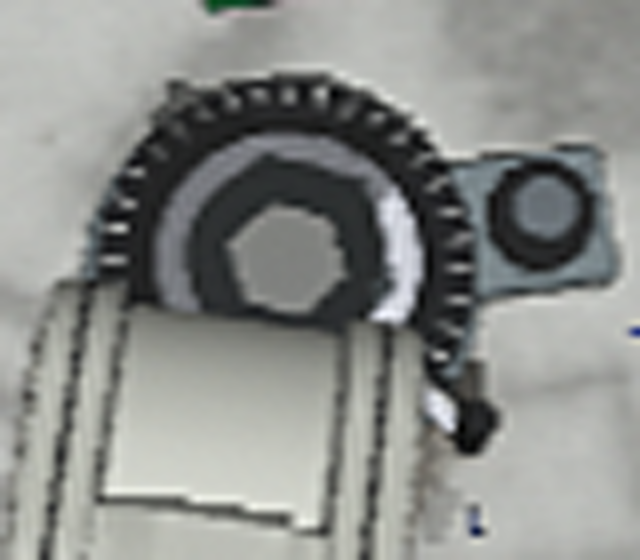

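The knob is at (475,422) and the bar at (440,410), but the gripper hides part of it. The stage hasn't moved. I'll swing clear to the left and look again.

```bash
python3 - <<'E'
from h import *
import cv2
arm.move_straight([400,100,170],velocity=300)
print(arm.sense()["time_s"])
a=arm.snapshot("top");cv2.imwrite("pics/t5.png",cv2.resize(a[155:225,265:345,::-1],None,fx=8,fy=8,interpolation=cv2.INTER_CUBIC))
E
```

```text
11.7583
```

View pics/t5.png

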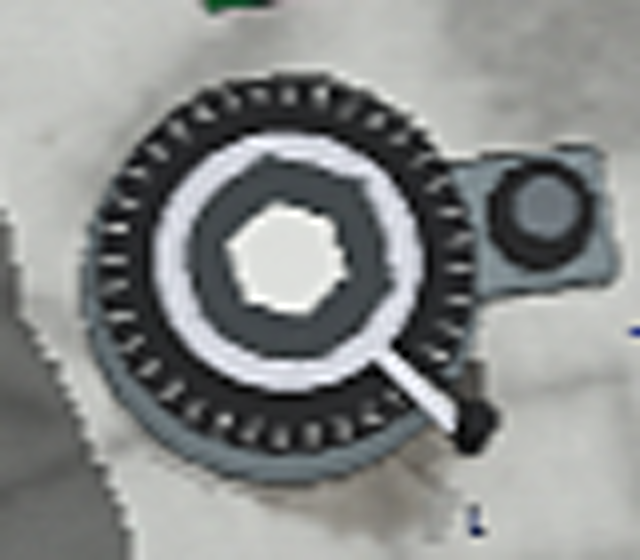

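The lever bar now runs from (380,355) to (448,425) and covers the long mark. I'll check the angle numerically against the first picture.

```bash
python3 - <<'E'
from h import *
import cv2
c=arm.camera_info("top")
def fit(im,z,r0,r1,b0,cen):
    g=cv2.cvtColor(im,cv2.COLOR_BGR2GRAY).astype(np.float32)
    th=np.linspace(b0-.3,b0+.3,241);rr=np.linspace(r0,r1,12);out=[]
    T,R=np.meshgrid(th,rr);P=np.stack([cen[0]+R*np.cos(T),cen[1]+R*np.sin(T),z+0*T],-1)
    q=(P@c["R"].T+c["t"])@c["mtx"].T;q=(q[...,:2]/q[...,2:]).astype(np.float32)
    v=cv2.remap(g,q[...,0],q[...,1],cv2.INTER_CUBIC)
    for i in range(len(rr)):
        w=np.clip(v[i]-130,0,None); k=np.argmax(np.convolve(w,np.ones(15),'same')); s=slice(max(0,k-24),k+25)
        out.append((w[s]*th[s]).sum()/w[s].sum())
    return np.round(out,3)
i0=cv2.imread("pics/top0.png"); b=cv2.imread("pics/t5.png"); b=cv2.resize(b,(80,70),interpolation=cv2.INTER_AREA)
i1=i0.copy(); i1[155:225,265:345]=b
for cen in ([570.4,-97.2],[571.1,-97.9]):
    print("mark",fit(i0,45,60,76,-2.28,cen)); print("lever0",fit(i0,54,54,78,2.29,cen)); print("lever",fit(i1,54,54,78,-2.3,cen))
E
```

```text
mark [-2.289 -2.29  -2.29  -2.291 -2.29  -2.286 -2.286 -2.286 -2.286 -2.286
 -2.287 -2.284]
lever0 [2.286 2.287 2.289 2.287 2.288 2.283 2.289 2.287 2.286 2.287 2.288 2.288]
lever [-2.355 -2.359 -2.353 -2.357 -2.354 -2.356 -2.351 -2.352 -2.351 -2.353
 -2.35  -2.347]
mark [-2.305 -2.306 -2.306 -2.306 -2.305 -2.301 -2.3   -2.301 -2.299 -2.3
 -2.3   -2.298]
lever0 [2.288 2.288 2.289 2.289 2.287 2.287 2.285 2.292 2.286 2.288 2.288 2.29 ]
lever [-2.373 -2.377 -2.37  -2.373 -2.37  -2.372 -2.366 -2.367 -2.365 -2.366
 -2.363 -2.36 ]
```

The lever is 0.066 rad short, as the geometry predicted. Next is the final push, then a check.

```bash
python3 - <<'E'
from h import *
import cv2
e=MARK-.228
p,q=pose(e-.3,150); arm.move_ptp(p,q); p[2]=75; print(arm.move_straight(p,velocity=120,f_stop=10))
print(arc(e-.3,e-.08,50),arc(e-.08,e+.005,25)); arc(e+.005,e-.15,50)
p,q=pose(e-.4,160,150); arm.move_straight(p,velocity=200)
arm.move_straight([400,100,170],velocity=300)
print(arm.sense()["time_s"])
cv2.imwrite("pics/t6.png",arm.snapshot("top")[:,:,::-1])
c=arm.camera_info("top")
cen=[570.4,-97.2]
def fit(im,z,r0,r1,b0):
    g=cv2.cvtColor(im,cv2.COLOR_BGR2GRAY).astype(np.float32)
    T,R=np.meshgrid(np.linspace(b0-.16,b0+.16,161),np.linspace(r0,r1,12));P=np.stack([cen[0]+R*np.cos(T),cen[1]+R*np.sin(T),z+0*T],-1)
    q=(P@c["R"].T+c["t"])@c["mtx"].T;q=(q[...,:2]/q[...,2:]).astype(np.float32)
    w=np.clip(cv2.remap(g,q[...,0],q[...,1],cv2.INTER_CUBIC)-130,0,None); return (w*T).sum(1)/w.sum(1)
i0=cv2.imread("pics/top0.png");i1=cv2.imread("pics/t6.png")
print(fit(i0,45,60,76,-2.28).round(3),fit(i1,54,54,78,-2.3).round(3))
d=cv2.absdiff(i0,i1)[165:205,320:345].mean();print("button region diff",d)
cv2.imwrite("pics/t6c.png",cv2.resize(i1[155:225,265:345],None,fx=6,fy=6,interpolation=cv2.INTER_CUBIC))
E
```

```text
False
True True
16.9333
[-2.289 -2.29  -2.29  -2.291 -2.278 -2.276 -2.286 -2.286 -2.285 -2.286
 -2.285 -2.284] [-2.301 -2.303 -2.301 -2.302 -2.297 -2.302 -2.287 -2.302 -2.294 -2.302
 -2.298 -2.3  ]
button region diff 7.3693333333333335
```

View pics/t6c.png

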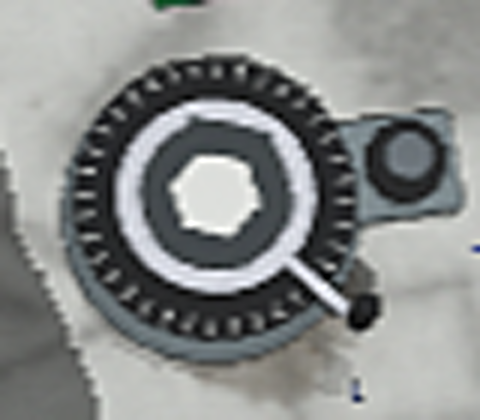

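The lever is within about 0.012 rad of the mark. Now the button press.

```bash
python3 - <<'E'
from h import *
B=[595.3,-196.1]; q=quat(.247)
arm.move_ptp([*B,160],q); arm.move_straight([*B,58],velocity=100)
print(arm.sense()["contact_force"][2])
r=arm.move_straight([*B,34],velocity=15,f_stop=9)
arm.sleep(.3); s=arm.sense(); print(r,s["position"],s["contact_force"],s["time_s"])
import cv2; cv2.imwrite("pics/w3.png",arm.snapshot("wrist")[:,:,::-1])
E
```

```text
-0.5904579975833925
True [ 595.23083078 -196.07332296   38.11350458] [ 0.2060343  -0.15516139  4.63669901] 21.025
```

View pics/w3.png

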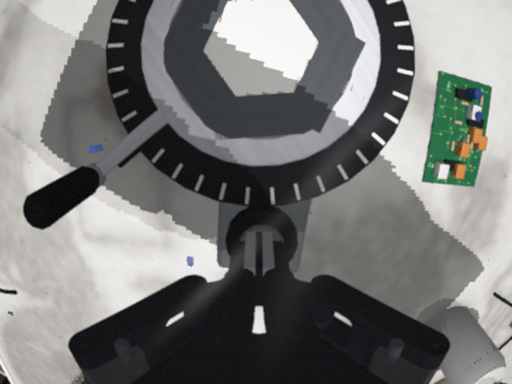

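The fingertips are centred on the button at (260,240), with the tip at 30.1 mm and about 5 N. That means the button is fully down (36 − 6 mm). The lever still covers the mark at (130,145). Now I'll release and take a last look.

```bash
python3 - <<'E'
from h import *
import cv2
arm.move_straight([595.3,-196.1,60],velocity=40); arm.move_straight([595.3,-196.1,180],velocity=150)
arm.move_ptp([400,100,200],quat(.247)); arm.sleep(.3)
a=cv2.imread("pics/t6.png"); b=arm.snapshot("top")[:,:,::-1]
print(arm.sense()["time_s"],cv2.absdiff(a,b)[155:225,265:345].mean(), cv2.absdiff(a,b)[160:225,290:345].mean())
cv2.imwrite("pics/t7.png",cv2.resize(b[110:270,130:400],None,fx=2.9,fy=2.9,interpolation=cv2.INTER_CUBIC))
E
```

```text
24.4333 1.8458333333333334 0.7248484848484849
```

View pics/t7.png

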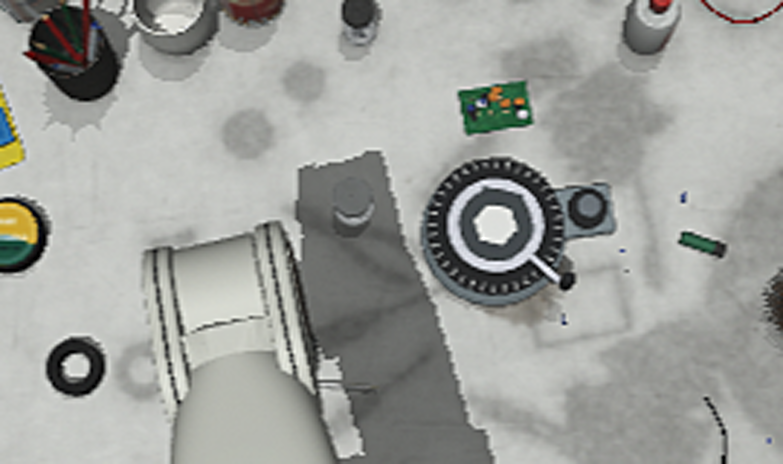

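The lever at (565,278) and the stage at (493,228) are unchanged, and the button is up at (588,206). The jar, circuit board, tape and cell are in place, and the arm is clear.

```bash
python3 -c "
from station import arm
print(arm.job_done())"
```

```text
the job is handed in; nothing more can be done
None
```

I set the iris lever to within about 0.012 rad of the long mark (measured from the camera), then pressed the light button down about 6 mm and released it; the job is handed in, but no verdict was shown.

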